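# Lock the quarter-turn fastener of a wheel drive box

## Robot

A 6-joint arm with a two-finger parallel gripper is mounted at the origin on the work surface; the furniture and walls round the work are solid. World frame = base frame: x ahead of the robot, y to its left, z up, the work surface at z = 0. Lengths are in m, angles in rad, forces in N, time in s.
With the tool pointing down it reaches from about 0.3 to 0.775 m from the base axis. Payload 14.6 kg.
Tool frame: the origin (TCP) lies at the very end of the fingers, on their centre line; the grasp point (between the pads) lies 19 mm behind it; z points along the fingers, y is the line along which they close (so a half turn about z gives the same grasp; the last joint's range is limited). The gripper opens to 94 mm and grips with 3 to 60 N. Pads are 16 mm wide; open, the fingers measure 119 mm over their backs; the gripper's body (75 mm by 177 mm) begins 78 mm behind the grasp point.
Start: joints at [-1.194, 0.3, 1.521, -0, 1.321, -0.067], TCP at [0.236, -0.497, 0.205] pointing down, gripper open.
Joint ranges: [-3.03, 3.03], [-0.79, 2.21], [0.23, 2.52], [-1.04, 4.18], [0, 3.07], [-2.55, 2.55]. Speed limits (rad/s): [2.22, 2.22, 2.57, 3.14, 3.14, 3.14].

## Interface

Orientations are given as [roll, pitch, yaw] about the fixed x, y, z axes, in that order (R = Rz(yaw) Ry(pitch) Rx(roll)).
In Python, from station import ctrl gives the robot as it stands.
- The arm moves only by the tool move_arm, never from a script. Its argument "increments" is a list of rows, each a list of 7 numbers: the opening, from 0 (shut) to 1 (fully open), then the shift along the tool's x, y, z in units of 50 mm (1.0 is 50 mm), then the turn, a rotation vector about the tool's x, y, z in rad. In form: [[claw, tx, ty, tz, rx, ry, rz], ...]. A call has 1 to 20 rows; each row shifts and turns the commanded pose from where the row before left it, along the tool's axes as they then stand; what a row does not reach is not made up. A row lasts 1/10 s, in which the tool goes at most 50 mm and 8.59 degrees, less where a joint would pass 70% of its speed; a pose out of reach is approached as far as the arm can. A call is refused whole if a number of a shift passes 1 or a number of a turn 0.15, either way. A call with a gripper value outside its range is refused whole. The fingers move at their own pace and stop on an object; "force" is the grip in N (left out, the last holds). Time passes only in rows, so rows that do not move let the fingers close. It gives the time, the measured TCP pose, the force, the opening and the grip force at its end, in the units of the state.
- ctrl.get_obs(): the state, without advancing time (a new reading comes with each control period).
- ctrl.camera(name): name is "side" or "top" or "wrist"; returns a dict with "color" (420x560x3 uint8, blue, green, red), "K" (3x3 intrinsics, pixels), "pose" (4x4, takes a point from camera to world coordinates); the wrist camera has in their place "tool_from_camera" (4x4, takes a point from camera to tool coordinates, whose origin is the TCP and whose axes are the flange's). Camera axes: x right, y down, z forward; pixel columns grow to the right and rows downward; lengths in m; the calibration is good to about 2 mm. A picture is of the moment at which its call begins: read the wrist's pose just before it. There is no depth.
- ctrl.hand_in(): hands the job in; it is judged then, once.
Trained networks look in a picture, given as the dict that the camera call returned (one of the last four; its "shot" number tells which), for a name from the list of things; names that differ only in an ending like _2 or _b are one class to them, and where a whole thing is asked for, a point or a joint stands for the part that bears it (a point fixed in the world has none). Each returns a list of dicts, best first, with "conf" (0 to 1); they miss things now and then, are a little off and sometimes report something else, mostly with a low value. They report only what shows in the picture. A call takes as long as a camera call.
- ctrl.cut_out(name, picture): "mask" (420x560 bool, what is visible of it) and "centre" ([row, column] in pixels, amid what is visible of it).
The state is a dict: "time_s": time; "qpos": joint angles; "joint_vel": joint speeds; "tau": joint torques, N m; "ee_pos": TCP position; "eef_rot": TCP orientation; "force": force on the tool from outside, world axes, zero at the start; "moment": the same for the moment, N m; "grip_width": finger opening in m; "grip_force": force on a finger pad.
Only numpy, scipy, OpenCV 4.12 (cv2) and the standard library are available. Lean on these libraries where they do the work, as an engineer would, in place of code of your own. Each camera call takes 0.05 s, during which the arm holds its last target. There are 200 camera calls.

## Task

The hinged panel on top of the potter's wheel drive box stands ajar because its big slotted fastener is not locked. Set a fingertip in the slot, push the panel down flush and, keeping it down, turn the fastener clockwise as far as it goes, so that the panel stays down by itself when you take the finger away. Only push with the fingers: do not pull the panel open, and leave the cup, tape roll, clay lump and test tile beside the box where they are.

Things in the scene. Friction and masses are not known exactly. Their poses are not given: they have to be found in the camera images.
- drive_box: Low grey sheet-metal box fixed to the table, 256 (x) x 276 (y) x 88 mm high; an aluminium panel (238 x 260 x 4 mm) with a black slotted fastener is set into its top. Origin: centre of its underside. Its x points from the fastener's side to the hinge side (yaw within 0.4 rad of world x), z up. Hinge line along its y at x = +120 mm, 81 mm up; fastener's axis at x = -35 mm, y = 0.
- panel (a joint): Panel hinge, rad: 0 flush (its top 83 mm above the table), grows as it opens upward. A soft spring holds it ajar at about 0.055 (8 mm up at the fastener). Pressing at the fastener, about 5 N brings it flush, 8 N to the stop at -0.035 (5 mm below flush). Upper stop 0.12; over 0.10 counts as pulled open. Locked, it rests at about 0.005.
- cam (a joint): Fastener, rad: 0 open, 1.571 locked (hard stop), grows clockwise from above; starts at 0 to 0.4. Slot at 0: along the box's y, dotted end to -y; at 1.571: along x, dotted end to -x at a pip on the panel. A tongue below points to the dotted end: with the panel ajar it strikes a keeper at about 1.1; with it below 0.004 rad it passes under. Turning takes 0.05 to 0.2 N m; it stays where left.
- slot_centre (a point): Centre of the slot's floor, on the fastener's axis; 73 mm above the table when flush. The fastener is a black disc 140 mm across, its top 6 mm above the panel, with a straight slot across its middle: 110 mm long, 44 mm wide, 16 mm deep, closed at both ends, flat floor, upright walls. The point turns with it: y along the slot, -y to the dotted end.
- slot_dot_end (a point): Point on the slot's floor 32 mm from the axis toward the dotted end (small steel dot on the rim). A fingertip here, or as far out in the other end, can push the slot's wall round in an arc.
- terracotta_cup: Loose terracotta cup, 79 x 81 x 79 mm, beside the box; origin at the centre of its underside. Leave alone.
- tape: Loose roll of yellow tape, 89 mm across, 24 mm high, beside the box; origin at the centre of its underside. Leave alone.
- clay: Loose lump of clay, 70 x 85 x 56 mm, beside the box; origin at the centre of its underside. Leave alone.
- spare_tile: Loose L-shaped test tile, 42 x 27 x 64 mm, standing beside the box; origin at the centre of its underside. Leave alone.

How it is judged:
On the way:
1. the fingers press the panel down flush while the fastener is still unlocked (value of joint panel below 0.01 rad and contact force between the fingers and panel above 1 N and value of joint cam below 1.35 rad), for 0.1 s.
At the end, for the whole second after the job is handed in: The fastener is turned to at least 1.4 rad (within about 10 degrees of its stop) and, with no finger on it, the panel stays within 0.015 rad of flush (value of joint cam above 1.4 rad and value of joint panel between -0.02 and 0.015 rad); the robot touches nothing.
It fails at once if the panel is pulled open (value of joint panel above 0.1 rad).
It fails at once if a bystander beside the box is moved or lifted by more than 30 mm (distance of any of terracotta_cup, tape, clay, spare_tile from where it was at the start of the episode above 0.03 m).
It also fails if it takes over 42 s, if anything falls off the work surface, if the arm or the gripper's body presses on something with over 40 N, if the wrist force passes 120 N, or if a joint passes its speed limit or range.

## Working session

There is one attempt and no reset: what is moved stays moved. The work goes in short steps, Python scripts to look and compute and a tool call to move; the robot and the scene stay as the last step left them, time stands still between calls to the robot, and variables do not carry over. Pictures are saved under pics/ and viewed, at most 10 in all, crops included, and the job is handed in when it is done.

Besides the shell and the picture viewer there is one more tool, called after "Call:" by a JSON object that holds its "op" and its "data". move_arm: Moves the arm, as the interface text tells. Its arguments: {"type":"object","properties":{"increments":{"type":"array","items":{"type":"array","items":{"type":"number"}}},"force":{"type":"number"}},"required":["increments"]}

```bash
mkdir -p pics
python3 - <<'E'
from station import ctrl
import cv2,numpy as np
o=ctrl.get_obs(); print({k:np.round(v,3).tolist() for k,v in o.items()})
for n in ["top","side"]:
    p=ctrl.camera(n); cv2.imwrite(f"pics/{n}0.png",p["color"])
    print(n,p["K"].tolist(),np.round(p["pose"],4).tolist())
    for t in ["drive_box","panel","cam","slot_centre","slot_dot_end","terracotta_cup","tape","clay","spare_tile"]:
        r=ctrl.cut_out(t,p)
        print(t,[(round(d["conf"],2),np.round(d["centre"]).tolist(),int(d["mask"].sum())) for d in r[:2]])
E
```

```text
{'time_s': 0.0, 'qpos': [-1.194, 0.3, 1.522, 0.0, 1.321, -0.067], 'joint_vel': [-0.001, 0.002, 0.001, -0.001, 0.003, -0.001], 'tau': [-0.001, -53.181, -35.274, 0.071, 0.024, -0.0], 'ee_pos': [0.236, -0.496, 0.205], 'eef_rot': [-3.14, -0.0, 0.444], 'force': [-0.226, -0.236, 1.225], 'moment': [0.008, -0.001, 0.021], 'grip_force': 0.0, 'grip_width': 0.094}
top [[441.0766992339431, 0.0, 281.0139296945191], [0.0, 441.0766992339431, 207.46951921062512], [0.0, 0.0, 1.0]] [[0.0108, -0.9979, 0.0635, 0.4979], [-0.9999, -0.0112, -0.0048, -0.041], [0.0055, -0.0634, -0.998, 1.109], [0.0, 0.0, 0.0, 1.0]]
drive_box [(0.68, [216.0, 251.0], 13409)]
panel [(0.61, [215.0, 250.0], 11523)]
cam [(0.59, [234.0, 251.0], 2902)]
slot_centre [(0.69, [231.0, 256.0], 2924), (0.41, [270.0, 168.0], 992)]
slot_dot_end [(0.67, [232.0, 254.0], 2977)]
terracotta_cup [(0.67, [271.0, 169.0], 1065), (0.24, [213.0, 347.0], 742)]
tape [(0.8, [213.0, 340.0], 743)]
clay [(0.8, [180.0, 336.0], 690)]
spare_tile [(0.82, [227.0, 162.0], 317)]
side [[482.81901994919957, 0.0, 284.20064979498795], [0.0, 482.81901994919957, 209.02483923825392], [0.0, 0.0, 1.0]] [[0.9987, 0.0228, -0.0456, 0.6078], [0.0499, -0.6172, 0.7853, -0.8419], [-0.0103, -0.7865, -0.6175, 0.6918], [0.0, 0.0, 0.0, 1.0]]
drive_box [(0.6, [204.0, 279.0], 13090)]
panel [(0.69, [186.0, 275.0], 7376)]
cam [(0.87, [181.0, 259.0], 2006)]
slot_centre [(0.93, [183.0, 257.0], 1937)]
slot_dot_end [(0.76, [182.0, 258.0], 1963)]
terracotta_cup [(0.92, [145.0, 231.0], 572), (0.23, [186.0, 275.0], 7600)]
tape [(0.66, [277.0, 266.0], 1384)]
clay [(0.81, [269.0, 319.0], 1083), (0.33, [287.0, 266.0], 1362)]
spare_tile [(0.52, [142.0, 273.0], 155)]
```

Run:
```python
import cv2,numpy as np
a=cv2.imread("pics/top0.png")[130:320,130:400]; b=cv2.imread("pics/side0.png")[110:320,150:420]
a=cv2.resize(a,(800,563),interpolation=cv2.INTER_CUBIC); cv2.imwrite("pics/topc.png",a)
cv2.imwrite("pics/sidec.png",cv2.resize(b,(771,600),interpolation=cv2.INTER_CUBIC))
```

```text
(no output)
```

View pics/topc.png

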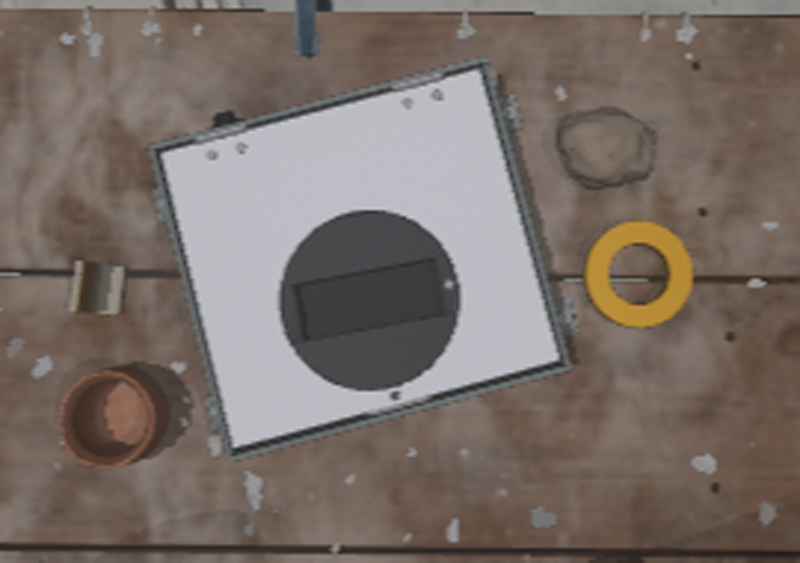

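View pics/sidec.png

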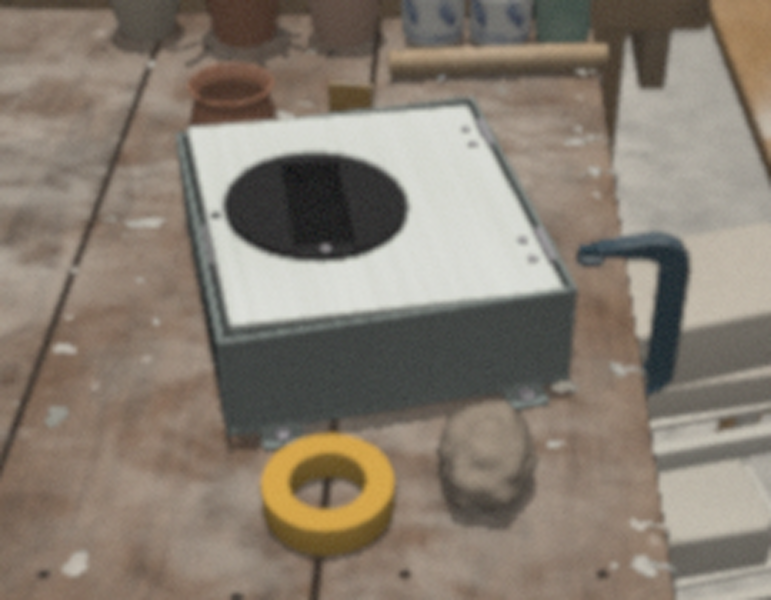

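The top crop shows the box yawed slightly, the disc centred near full-image pixel (255, 231), and the dot to the right at (281, 226). That puts cam near 0.05–0.1 rad. The side view agrees: the panel is ajar, the tape and clay are on the near side, and the cup and tile are on the far side. Next I compute the world poses.

```bash
cat > h.py <<'E'
import numpy as np,cv2
def ray(p,uv,z):
    T=np.asarray(p["pose"]); d=T[:3,:3]@np.linalg.inv(p["K"])@np.array([uv[0],uv[1],1.]); return T[:3,3]+d*(z-T[2,3])/d[2]
def disc(p,z):
    im=cv2.GaussianBlur(cv2.cvtColor(p["color"],cv2.COLOR_BGR2GRAY),(3,3),0)
    return im
E
python3 - <<'E'
from station import ctrl
from h import *
for n in ["top","side"]:
    p=ctrl.camera(n); m=ctrl.cut_out("cam",p)[0]["mask"].astype(np.uint8)
    c=max(cv2.findContours(m,0,1)[0],key=cv2.contourArea)[:,0]
    e=cv2.fitEllipse(cv2.convexHull(c)); w=np.array([ray(p,u,.096)[:2] for u in cv2.convexHull(c)[:,0]])
    ctr,r=cv2.minEnclosingCircle(w.astype(np.float32))
    print(n,"ell",np.round(e[0],1),"world",ray(p,e[0],.096).round(4),np.round(ctr,4),round(r,4), "fit",cv2.fitEllipse(w.astype(np.float32)*1000))
    if n=="top":
        f=lambda x,y:(130+x/2.963,130+y/2.963)
        P=lambda x,y,z:ray(p,f(x,y),z)[:2]
        ang=lambda a,b:np.arctan2(*(b-a)[::-1])
        print("box yaw",ang(P(232,455,.088),P(152,148,.088)),ang(P(568,367,.088),P(488,62,.088)),ang(P(568,367,.088),P(232,455,.088))-np.pi/2,ang(P(488,62,.088),P(152,148,.088))-np.pi/2)
        C=[P(232,455,.088),P(152,148,.088),P(568,367,.088),P(488,62,.088)]; print("box ctr",np.mean(C,0))
        print("slot yaw",ang(P(437,259,.097),P(293,285,.097))-np.pi/2,ang(P(446,315,.082),P(305,341,.082))-np.pi/2)
        print("slot ctr top",(P(437,259,.097)+P(293,285,.097))/2)
        print("slot ctr flr",(P(446,315,.097)+P(305,341,.097))/2, "dot",P(448,284,.097))
E
```

```text
top ell [254.6 230.9] world [0.5078 0.014  0.096 ] [0.508  0.0138] 0.0697 fit ((508.10174560546875, 13.992853164672852), (137.96795654296875, 138.7334747314453), 30.226991653442383)
box yaw 0.2774221162417785 0.26313497398587793 0.26514148867376486 0.26471023856396325
box ctr [0.5407915  0.02198795]
slot yaw 0.1898153742419879 0.19280104664924114
slot ctr top [0.52866705 0.01747672]
slot ctr flr [0.4855324  0.00873441] dot [ 0.52007934 -0.04681347]
side ell [260.5 182.4] world [0.5083 0.0067 0.096 ] [0.5089 0.011 ] 0.0747 fit ((507.8070068359375, 10.721628189086914), (136.7615509033203, 148.86370849609375), 32.25088119506836)
```

Call:
{"op": "move_arm", "data": {"increments": [[0.62, 0.3, -0.22, 0, 0, 0, 0], [0.62, 0.6, -0.44, 0, 0, 0, 0], [0.62, 0.6, -0.44, 0, 0, 0, 0], [0.62, 0.6, -0.44, 0, 0, 0, 0], [0.62, 0.6, -0.44, 0, 0, 0, 0], [0.62, 0.6, -0.44, 0, 0, 0, 0], [0.62, 0.6, -0.44, 0, 0, 0, 0], [0.62, 0.6, -0.44, 0, 0, 0, 0], [0.62, 0.6, -0.44, 0, 0, 0, 0], [0.62, 0.6, -0.44, 0, 0, 0, 0], [0.62, 0.6, -0.44, 0, 0, 0, 0], [0.62, 0.6, -0.44, 0, 0, 0, 0], [0.62, 0.6, -0.44, 0, 0, 0, 0], [0.62, 0.6, -0.44, 0, 0, 0, 0], [0.62, 0.6, -0.44, 0, 0, 0, 0], [0.62, 0.6, -0.48, 0, 0, 0, 0], [0.62, 0.0, 0, 0, 0, 0, 0]]}}

```text
time_s: 2.9
ee_pos: [0.5098, 0.0158, 0.2052]
eef_rot: [-3.141, -0.0, 0.447]
force: [0.1, -0.7, -0.1]
grip_width: 0.0584
grip_force: 0.0
```

Call:
{"op": "move_arm", "data": {"increments": [[0.62, 0, 0, 0, 0, 0, -0.145], [0.62, 0, 0, 0, 0, 0, -0.145], [0.62, 0, 0, 0, 0, 0, -0.145], [0.62, 0, 0, 0, 0, 0, -0.145], [0.62, 0, 0, 0, 0, 0, -0.145], [0.62, 0, 0, 0, 0, 0, -0.145], [0.62, 0, 0, 0, 0, 0, -0.145], [0.62, 0, 0, 0, 0, 0, -0.145], [0.62, 0, 0, 0, 0, 0, -0.145], [0.62, 0, 0, 0, 0, 0, -0.145], [0.62, 0, 0, 0, 0, 0, -0.145], [0.62, 0, 0, 0, 0, 0, -0.145], [0.62, 0, 0, 0, 0, 0, -0.145], [0.62, 0, 0, 0, 0, 0, -0.145], [0.62, 0, 0, 0, 0, 0, -0.145], [0.62, 0, 0, 0, 0, 0, -0.145], [0.62, 0, 0, 0, 0, 0, -0.145], [0.62, 0, 0, 0, 0, 0, -0.145], [0.62, 0, 0, 0, 0, 0, -0.145], [0.62, 0, 0, 0, 0, 0, -0.145]]}}

```text
time_s: 4.9
ee_pos: [0.5086, 0.0121, 0.2055]
eef_rot: [-3.142, 0.0, -2.934]
force: [0.0, 0.2, -0.1]
grip_width: 0.0583
grip_force: 0.0
```

Call:
{"op": "move_arm", "data": {"increments": [[0.62, 0, 0, 0.3, 0, 0, 0], [0.62, 0, 0, 0.4, 0, 0, 0], [0.62, 0, 0, 0.4, 0, 0, 0], [0.62, 0, 0, 0.4, 0, 0, 0], [0.62, 0, 0, 0.2, 0, 0, 0], [0.62, 0, 0, 0, 0, 0, 0], [0.62, 0, 0, 0, 0, 0, 0]]}}

```text
time_s: 5.6
ee_pos: [0.5091, 0.0125, 0.1212]
eef_rot: [-3.141, 0.001, -2.94]
force: [0.3, -0.0, 1.4]
grip_width: 0.0582
grip_force: 0.0
```

Run:
```python
from station import ctrl
from h import *
o=ctrl.get_obs(); print(o["ee_pos"].round(4) if hasattr(o["ee_pos"],"round") else o["ee_pos"],o["eef_rot"],o["qpos"])
p=ctrl.camera("wrist"); s=ctrl.camera("side")
print(np.round(p["tool_from_camera"],3).tolist())
a=p["color"]; b=cv2.resize(s["color"][100:300,160:400],(480,400),interpolation=3)
cv2.imwrite("pics/w1.png",a); cv2.imwrite("pics/ws1.png",np.vstack([np.hstack([cv2.resize(a,(400,300)),cv2.resize(b,(360,300))])]))
```

```text
[0.5091 0.0125 0.1212] [-3.14131328e+00  7.69524238e-04 -2.93954379e+00] [-4.73928463e-02  2.98185495e-01  1.73131294e+00 -9.01102071e-05
  1.11127955e+00 -1.82019800e+00]
[[-0.0, -0.962, -0.274, 0.08], [1.0, -0.0, -0.0, -0.0], [0.0, -0.274, 0.962, -0.18], [0.0, 0.0, 0.0, 1.0]]
```

View pics/ws1.png

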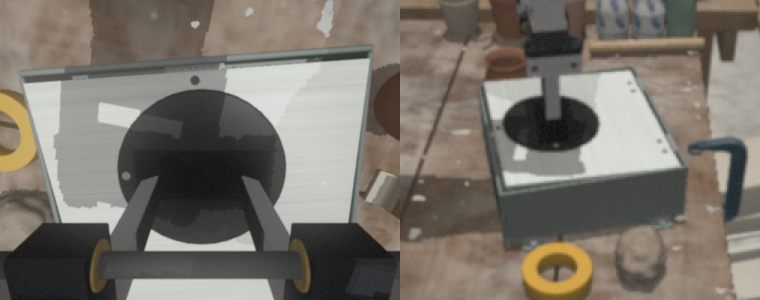

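The wrist view shows the fingertips near (155, 178) and (245, 178) in the shrunk picture, with the slot just beyond them. I overlay the expected slot outline to check the fit.

Run:
```python
from station import ctrl
from h import *
from scipy.spatial.transform import Rotation as R
o=ctrl.get_obs(); p=ctrl.camera("wrist"); im=cv2.resize(p["color"],None,fx=2,fy=2,interpolation=3)
Tt=np.eye(4); Tt[:3,:3]=R.from_euler("xyz",o["eef_rot"]).as_matrix(); Tt[:3,3]=o["ee_pos"]
W=np.linalg.inv(Tt@np.asarray(p["tool_from_camera"]))
def pr(P):
    c=W[:3,:3]@np.asarray(P)+W[:3,3]; u=np.asarray(p["K"])@c; return (2*u[:2]/u[2]+.5).astype(int)
cy,sy=np.cos(.19),np.sin(.19); C=np.array([.5075,.013])
loc=lambda x,y,z:[C[0]+cy*x-sy*y,C[1]+sy*x+cy*y,z]
q=np.array([pr(loc(x,y,.097)) for x,y in[(-.022,-.055),(.022,-.055),(.022,.055),(-.022,.055)]])
cv2.polylines(im,[q],True,(0,255,0),1)
cv2.polylines(im,[np.array([pr(loc(.07*np.cos(t),.07*np.sin(t),.097)) for t in np.linspace(0,6.3,60)])],True,(0,0,255),1)
for s in(-1,1):
    for x in(-.008,.008):
        for y in (.029,.0415): cv2.circle(im,tuple(int(v) for v in pr((Tt@[x,s*y,0,1])[:3])),3,(255,255,0),1)
cv2.imwrite("pics/w2.png",cv2.convertScaleAbs(im[100:660,200:1000],alpha=1.6,beta=20))
```

```text
(no output)
```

View pics/w2.png

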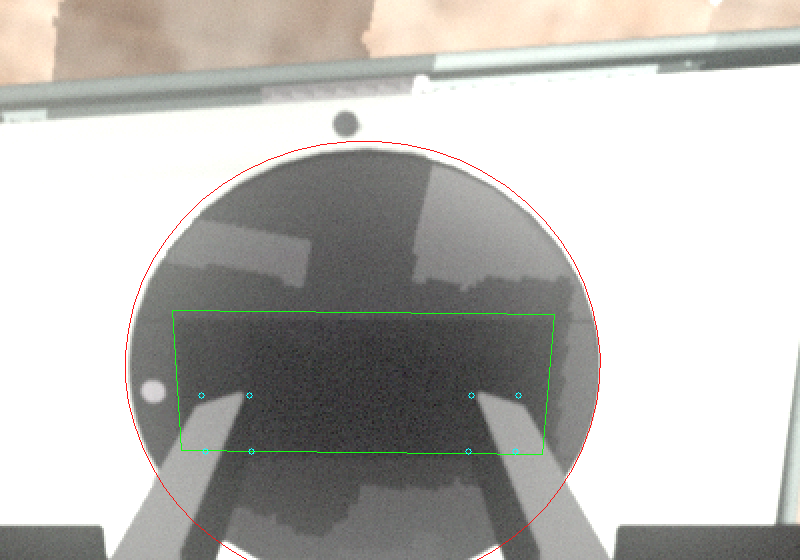

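The overlay matches to about 2 mm: the predicted rim and the actual one nearly coincide, and the finger markers sit on the fingertips inside the slot outline. I'm lowering into the slot and pressing.

Call:
{"op": "move_arm", "data": {"increments": [[0.62, 0, 0, 0.2, 0, 0, 0], [0.62, 0, 0, 0.2, 0, 0, 0], [0.62, 0, 0, 0.2, 0, 0, 0], [0.62, 0, 0, 0.1, 0, 0, 0], [0.62, 0, 0, 0.1, 0, 0, 0], [0.62, 0, 0, 0.05, 0, 0, 0], [0.62, 0, 0, 0, 0, 0, 0]]}}

```text
time_s: 6.45
ee_pos: [0.5088, 0.0127, 0.0778]
eef_rot: [3.141, -0.0, -2.939]
force: [-1.2, 0.5, 1.7]
grip_width: 0.0585
grip_force: 0.9
```

Call:
{"op": "move_arm", "data": {"increments": [[0.62, 0, 0, 0.05, 0, 0, 0], [0.62, 0, 0, 0.05, 0, 0, 0], [0.62, 0, 0, 0.02, 0, 0, 0], [0.62, 0, 0, 0, 0, 0, 0], [0.62, 0, 0, 0, 0, 0, 0]]}}

```text
time_s: 6.95
ee_pos: [0.5091, 0.0128, 0.0723]
eef_rot: [-3.142, 0.001, -2.939]
force: [0.3, -0.3, 5.4]
grip_width: 0.0581
grip_force: 2.6
```

Call:
{"op": "move_arm", "data": {"increments": [[0.62, 0, 0, 0.05, 0, 0, 0], [0.62, 0, 0, 0, 0, 0, 0], [0.62, 0, 0, 0, 0, 0, 0.06], [0.62, 0, 0, 0, 0, 0, 0.08], [0.62, 0, 0, 0, 0, 0, 0.08], [0.62, 0, 0, 0, 0, 0, 0.08], [0.62, 0, 0, 0, 0, 0, 0.08], [0.62, 0, 0, 0, 0, 0, 0.08], [0.62, 0, 0, 0, 0, 0, 0.08], [0.62, 0, 0, 0, 0, 0, 0.08], [0.62, 0, 0, 0, 0, 0, 0.08], [0.62, 0, 0, 0, 0, 0, 0.08], [0.62, 0, 0, 0, 0, 0, 0.08], [0.62, 0, 0, 0, 0, 0, 0.08]]}}

```text
time_s: 8.35
ee_pos: [0.5085, 0.0125, 0.0696]
eef_rot: [-3.141, -0.0, 2.401]
force: [-4.8, -1.7, 7.6]
grip_width: 0.0582
grip_force: 4.0
```

Run:
```python
from station import ctrl
from h import *
o=ctrl.get_obs(); print({k:np.round(o[k],3).tolist() for k in("time_s","ee_pos","eef_rot","force","moment","grip_width","qpos")})
p=ctrl.camera("wrist"); cv2.imwrite("pics/w3.png",cv2.convertScaleAbs(p["color"],alpha=1.6,beta=20))
```

```text
{'time_s': 8.35, 'ee_pos': [0.508, 0.012, 0.07], 'eef_rot': [-3.141, -0.0, 2.401], 'force': [-4.801, -1.72, 7.559], 'moment': [-0.275, 0.903, 0.154], 'grip_width': 0.058, 'qpos': [-0.047, 0.37, 1.773, -0.001, 1.0, -0.877]}
```

View pics/w3.png

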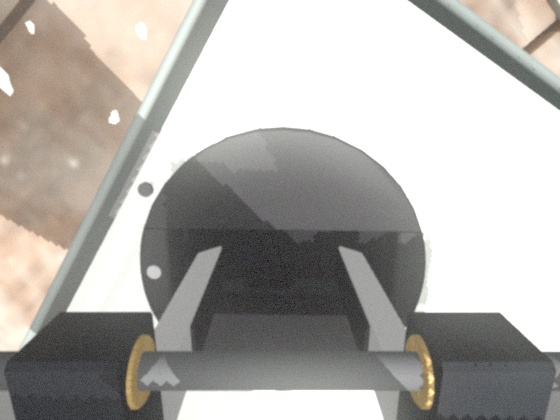

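The slot is turning with the fingers: the dot at (153, 272) is closing on the pip at (145, 190), and the panel is below flush. I continue.

Call:
{"op": "move_arm", "data": {"increments": [[0.62, 0, 0, 0, 0, 0, 0.08], [0.62, 0, 0, 0, 0, 0, 0.08], [0.62, 0, 0, 0, 0, 0, 0.08], [0.62, 0, 0, 0, 0, 0, 0.08], [0.62, 0, 0, 0, 0, 0, 0.08], [0.62, 0, 0, 0, 0, 0, 0.08], [0.62, 0, 0, 0, 0, 0, 0.08]]}}

```text
time_s: 9.1
ee_pos: [0.5083, 0.0127, 0.0695]
eef_rot: [-3.14, -0.0, 1.841]
force: [-6.1, 2.7, 8.0]
grip_width: 0.0583
grip_force: 4.1
```

Run:
```python
from station import ctrl
from h import *
o=ctrl.get_obs(); print({k:np.round(o[k],3).tolist() for k in("time_s","ee_pos","eef_rot","force","moment","grip_width","qpos")})
p=ctrl.camera("wrist"); cv2.imwrite("pics/w4.png",cv2.convertScaleAbs(p["color"],alpha=1.6,beta=20))
```

```text
{'time_s': 9.1, 'ee_pos': [0.508, 0.013, 0.07], 'eef_rot': [-3.14, -0.0, 1.841], 'force': [-6.131, 2.699, 8.041], 'moment': [0.517, 0.771, 0.139], 'grip_width': 0.058, 'qpos': [-0.047, 0.37, 1.773, -0.0, 1.0, -0.317]}
```

View pics/w4.png

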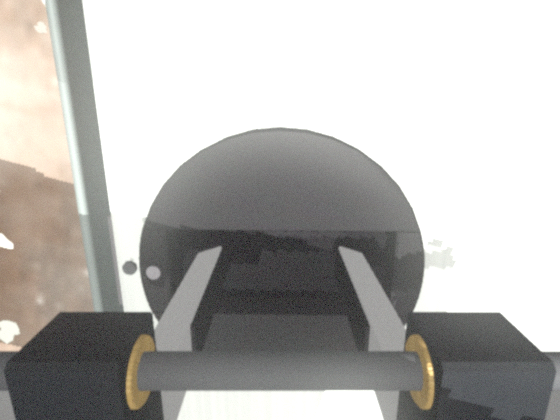

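The dot at (153, 272) is now nearly level with the pip at (129, 267). I turn a little further to reach the stop.

Call:
{"op": "move_arm", "data": {"increments": [[0.62, 0, 0, 0, 0, 0, 0.06], [0.62, 0, 0, 0, 0, 0, 0.06], [0.62, 0, 0, 0, 0, 0, 0.06], [0.62, 0, 0, 0, 0, 0, 0.06], [0.62, 0, 0, 0, 0, 0, 0.06], [0.62, 0, 0, 0, 0, 0, 0]]}}

```text
time_s: 9.75
ee_pos: [0.5095, 0.0131, 0.0702]
eef_rot: [3.14, -0.0, 1.542]
force: [-0.2, 2.3, 8.5]
grip_width: 0.0582
grip_force: 4.6
```

Run:
```python
from station import ctrl
from h import *
o=ctrl.get_obs(); print({k:np.round(o[k],3).tolist() for k in("time_s","ee_pos","eef_rot","force","moment","grip_width","qpos")})
p=ctrl.camera("wrist"); cv2.imwrite("pics/w5.png",cv2.convertScaleAbs(p["color"],alpha=1.6,beta=20))
```

```text
{'time_s': 9.75, 'ee_pos': [0.51, 0.013, 0.07], 'eef_rot': [3.14, -0.0, 1.542], 'force': [-0.151, 2.292, 8.509], 'moment': [0.473, -0.259, 0.13], 'grip_width': 0.058, 'qpos': [-0.046, 0.369, 1.771, 0.001, 0.999, -0.018]}
```

View pics/w5.png

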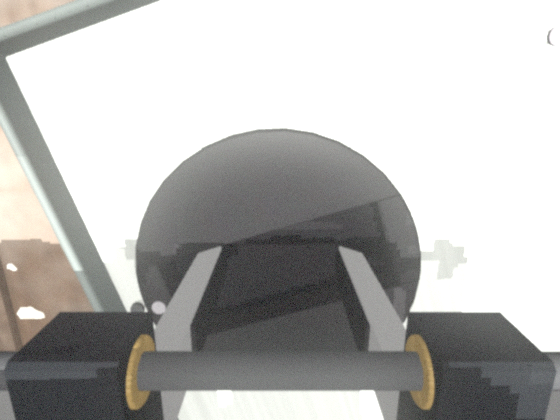

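The disc has stopped: the dot at (159, 308) is level with the pip at (138, 308), and the tool has turned past the slot. I press the walls up against the stop to make sure.

Call:
{"op": "move_arm", "data": {"increments": [[0.62, 0, 0, 0, 0, 0, 0.05], [0.62, 0, 0, 0, 0, 0, 0.05], [0.62, 0, 0, 0, 0, 0, 0.03], [0.62, 0, 0, 0, 0, 0, 0]]}}

```text
time_s: 10.2
ee_pos: [0.51, 0.0141, 0.0703]
eef_rot: [3.138, 0.001, 1.424]
force: [4.1, 12.7, 7.1]
grip_width: 0.0589
grip_force: 71.1
```

Call:
{"op": "move_arm", "data": {"increments": [[0.62, 0, 0, -0.02, 0, 0, -0.03], [0.62, 0, 0, -0.05, 0, 0, -0.03], [0.62, 0, 0, -0.05, 0, 0, -0.03], [0.62, 0, 0, -0.1, 0, 0, 0], [0.62, 0, 0, -0.2, 0, 0, 0], [0.62, 0, 0, -0.3, 0, 0, 0], [0.62, 0, 0, -0.5, 0, 0, 0], [0.62, 0, 0, -0.6, 0, 0, 0], [0.62, 0, 0, -0.6, 0, 0, 0], [0.62, 0, 0, -0.6, 0, 0, 0], [0.62, 0, 0, 0, 0, 0, 0], [0.62, 0, 0, 0, 0, 0, 0]]}}

```text
time_s: 11.4
ee_pos: [0.509, 0.0124, 0.2212]
eef_rot: [3.14, 0.0, 1.503]
force: [0.0, -0.2, -0.3]
grip_width: 0.0581
grip_force: 0.0
```

Run:
```python
from station import ctrl
from h import *
o=ctrl.get_obs(); print({k:np.round(o[k],3).tolist() for k in("time_s","ee_pos","eef_rot","force")})
p=ctrl.camera("wrist"); s=ctrl.camera("side")
a=cv2.resize(p["color"],(400,300)); b=cv2.resize(s["color"][100:300,160:400],(400,300),interpolation=3)
cv2.imwrite("pics/w6.png",cv2.convertScaleAbs(np.hstack([a,b]),alpha=1.3))
```

```text
{'time_s': 11.4, 'ee_pos': [0.509, 0.012, 0.221], 'eef_rot': [3.14, 0.0, 1.503], 'force': [0.017, -0.246, -0.331]}
```

View pics/w6.png

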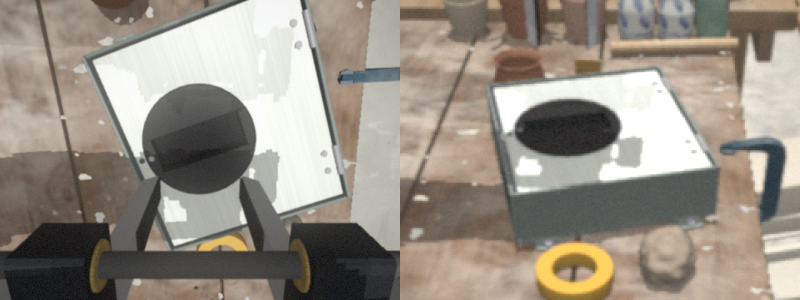

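The slot now lies along the box's x, with the dot at the pip (about (150, 158) in the left picture). The panel sits flush by itself, the bystanders are in place and the arm is clear of everything, so I'm handing in.

```bash
python3 -c "
from station import ctrl
print(ctrl.hand_in())"
```

```text
the job is handed in; nothing more can be done
None
```

I pressed the panel flush, turned the fastener clockwise to its stop and withdrew the fingers; the last pictures show the panel down by itself and the things beside the box where they were. The job was handed in at about 11.5 s, with no verdict returned.

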